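# Refit the shaker knob and hold it down

### The arm

A 7-joint arm with a two-finger parallel gripper is mounted at the origin on the work surface. World frame = base frame: x ahead of the robot, y to its left, z up, the work surface at z = 0. Lengths are in m, angles in rad, forces in N, time in s.
With the tool pointing down it reaches from about 0.4 to 0.875 m from the base axis. Payload 19.3 kg.
Tool frame: the origin (TCP) lies at the very end of the fingers, on their centre line; the grasp point (between the pads) lies 19 mm behind it; y points along the fingers, x is the direction in which the jaws open and shut, and the axes are right-handed (so a half turn about y gives the same grasp; the last joint's range is limited). The gripper opens to 85 mm and grips with 20 to 120 N. Pads are 22 mm wide; open, the fingers measure 114 mm over their backs; the gripper's body (76 mm by 85 mm) begins 54 mm behind the grasp point. The pads swing forward as they close: fully open they stand 13 mm farther back than shut.
Start: joints at [-1.257, 0.521, -0.036, 1.599, 0.021, 1.021, -0.113], TCP at [0.234, 0.58, 0.231] pointing down, gripper open.
Joint ranges: [-2.91, 2.91], [-0.3, 2.13], [-1.5, 1.42], [0.17, 2.43], [-1.26, 4.41], [0.16, 1.93], [-2.52, 2.52]. Speed limits (rad/s): [1.89, 1.89, 2.39, 2.39, 3.01, 3.01, 3.01].

### API

Orientations are given as [roll, pitch, yaw] about the fixed x, y, z axes, in that order (R = Rz(yaw) Ry(pitch) Rx(roll)).
In Python, from workcell import bot gives the robot as it stands. The module is installed in compiled form; this text tells all that it offers.
- The arm moves only by the shell command python3 -m crank 'ROWS' [FORCE]. ROWS is JSON, a list of rows, each an object of numbers: "hand": the closure, from 0 (fully open) to 1 (shut); "dx", "dy", "dz": the shift along the tool's x, y, z in mm; "yaw": the turn about the tool's y in rad. In form: [{"hand": .., "dx": .., "dy": .., "dz": .., "yaw": ..}, ...]. A call has 1 to 12 rows; each row is the pose to reach, as a shift and turn from the pose commanded when the call began, along the tool's axes at that moment; what a row does not reach only later rows make up. A row lasts 1/12 s, in which the tool goes at most 41.7 mm and 7.16 degrees, less where a joint would pass 70% of its speed; a pose out of reach is approached as far as the arm can. A call with a gripper value outside its range is refused whole. The fingers move at their own pace and stop on an object; FORCE is the grip in N (left out, the last holds). Time passes only in rows, so rows that repeat a pose let the fingers close. It gives the time, the measured TCP pose, the force and the opening at its end, in the units of the state.
- bot.observe(): the state, without advancing time (a new reading comes with each control period).
- bot.grab_frame(name): name is "scene" or "top"; returns the picture (400x640x3 uint8, red, green, blue); there is no depth.
- bot.camera_info(name): a dict with "fx", "fy", "cx", "cy" (pixels), "rvec" (rotation vector, rad) and "tvec" (3), from world to camera coordinates, as OpenCV has them. Camera axes: x right, y down, z forward; pixel columns grow to the right and rows downward; lengths in m; the calibration is good to about 2 mm. A picture is of the moment at which its call begins. camera_info takes no time and is no camera call.
- bot.job_done(): hands the job in, once; it reports no verdict.
The state is a dict: "clock": time; "qpos": joint angles; "qd": joint speeds; "joint_efforts": joint torques, N m; "position": TCP position; "tool_rot": TCP orientation; "force": force on the tool from outside, world axes, zero at the start; "moment": the same for the moment, N m; "grip_width": finger opening in m.
Only numpy, scipy, OpenCV 4.12 (cv2) and the standard library are available. Lean on these libraries where they do the work, as an engineer would, in place of code of your own. Each camera call takes 0.05 s, during which the arm holds its last target.

### The job

The control knob of the tube shaker has come off and stands on the bench. Pick it up, turn it so that the flat in its D-shaped bore matches the flat of the shaker's D-shaft, push it fully home on the shaft and press it on, shaft and all, right down against the spring to the stop: the shaker runs only while the knob is held down, so finish with the gripper still holding the knob pressed down. Leave the tube rack, the amber bottle and the well plate where they are.

Things in the scene. Friction and masses are not known exactly. Their poses are not given: they have to be found in the camera images.
- knob_grip (a point): Loose dark plastic knob, 50 to 70 g, standing open end down: an upright bar 42 mm tall, two parallel flat sides 24 mm apart to grip. From above: rounded tail 20 mm behind the axis, pointed nose 30 mm ahead, white line on top from axis to nose. This point: on its axis, half-way up (21 mm above its underside); x to the nose, y across the flat sides, z up.
- knob_bore (a point): Closed inner end of the knob's bore, on its axis, 18 mm above its underside (3 mm below knob_grip); same axes. The bore, open at the underside, is D-shaped: 15.2 mm across, 18 mm deep, its flat on the nose side 4.1 mm from the axis. The knob is home when this point meets shaft_tip: its underside is then 12 mm above the shaker's panel, 6 mm when pressed.
- shaft_tip (a point): Top centre of the upright steel D-shaft, on its round axis; unpressed it is 30 mm above the shaker's dark panel. 14 mm across, one flat 3.5 mm from the axis, top 3 mm bevelled by about 2 mm. x points level out of the flat, z up. It does not turn. The knob fits when its x points the same way (within about 6 degrees). A bushing 25 mm across, 3 mm high is at its foot.
- shaft (a joint): How far the shaft is pressed down against its spring, m: 0 = up, 0.006 = on the stop. The spring takes 3 N to start moving and 9 N at the stop; it comes back up when let go.
- knob: The same knob, origin at the centre of its underside on its axis; axes as for knob_grip.
- shaker: Fixed tube shaker: white housing 200 (x) by 360 (y) mm, 53 mm high, origin at the centre of its underside. The panel with the shaft, 55 mm above the bench, is centred 105 mm towards its -y; a round head 116 mm across, 85 mm towards its +y, carries capped tubes up to 165 mm above the bench.
- rack: Bystander: white tube rack 210 by 70 mm with black-capped tubes, 137 mm tall, long side along its x, origin at the centre of its underside.
- bottle: Bystander: amber jar 72 mm across, 130 mm tall, origin at the centre of its underside.
- wellplate: Bystander: flat clear well plate 86 (x) by 128 (y) by 14 mm, origin at the centre of its underside.
Not all that is in view belongs to the job. Of the things that look like the knob, the smallest one is meant.

How it is judged:
At the end, for the whole second after the job is handed in: The knob is fully home on the shaft (bore end within 2 mm of the shaft's top, axes within 2.5 mm, flat to flat within 0.25 rad, upright within 0.1 rad), the shaft is pressed down more than 5 of its 6 mm, and the fingers still hold or press the knob with more than 2 N, through the last second (horizontal distance between knob_bore and shaft_tip below 0.0025 m and z of knob_bore in the frame of shaft_tip between -0.003 and 0.002 m and angle between the x axis of knob_bore and the x axis of shaft_tip, either way round below 0.25 rad and angle between knob's own z axis and vertical below 0.1 rad and value of joint shaft above 0.005 m and contact force between the fingers and knob above 2 N); the arm keeps its last pose, push and grip.
It fails at once if the tube rack is moved by more than 30 mm (distance of rack from where it was at the start of the episode above 0.03 m).
It fails at once if the amber bottle is moved by more than 30 mm (distance of bottle from where it was at the start of the episode above 0.03 m).
It fails at once if the well plate is moved by more than 30 mm (distance of wellplate from where it was at the start of the episode above 0.03 m).
It also fails if it takes over 38 s, if anything falls off the work surface, if the arm or the gripper's body presses on something with over 40 N, if the wrist force passes 120 N, or if a joint passes its speed limit or range.

## Working session

There is one attempt and no reset: what is moved stays moved. The work goes in short steps, Python scripts to look and compute and a shell command to move; the robot and the scene stay as the last step left them, time stands still between calls to the robot, and variables do not carry over. Pictures are saved under pics/ and viewed, and the job is handed in when it is done.

```bash
mkdir -p pics
python3 - <<'E'
from workcell import bot
import cv2
for n in("scene","top"):
    f=bot.grab_frame(n); cv2.imwrite(f"pics/{n}0.png",f[:,:,::-1]); print(n,bot.camera_info(n))
print(bot.observe())
E
```

```text
scene {'fx': 394.0100808324922, 'fy': 394.0100808324922, 'cx': 323.58529190484353, 'cy': 203.12026748893808, 'rvec': array([ 1.46679563,  1.90592151, -0.97286134]), 'tvec': array([ 0.14580517, -0.26864552,  1.64451931])}
top {'fx': 457.0947451275923, 'fy': 457.0947451275923, 'cx': 323.4738502769954, 'cy': 194.76291676232884, 'rvec': array([ 2.22627318, -2.15933787,  0.08167947]), 'tvec': array([-0.03167498,  0.55244021,  1.49071762])}
{'clock': 0.1, 'qpos': array([-1.25724624,  0.52199042, -0.0362966 ,  1.59991638,  0.02119166,
        1.02108888, -0.11280873]), 'qd': array([ 1.01947236e-03, -2.33221631e-04, -2.36799151e-05, -1.35487272e-03,
       -2.74697303e-04, -2.99162574e-04,  1.63716255e-03]), 'joint_efforts': array([ 4.00347286e-03, -9.28481412e+01,  1.98430717e+00, -3.70536089e+01,
        1.81928475e-02,  5.45511415e-03, -2.44428895e-05]), 'position': array([0.2339382 , 0.57926005, 0.23077358]), 'tool_rot': array([-1.57087439e+00,  1.01542550e-03,  1.18699478e+00]), 'force': array([-0.36334373,  0.62859962, -0.48726493]), 'moment': array([-0.02170969,  0.01279427, -0.01359696]), 'grip_width': 0.08525965536368321}
```

View pics/scene0.png

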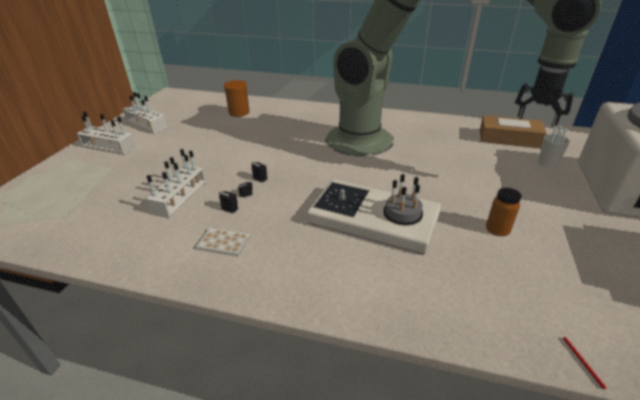

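View pics/top0.png

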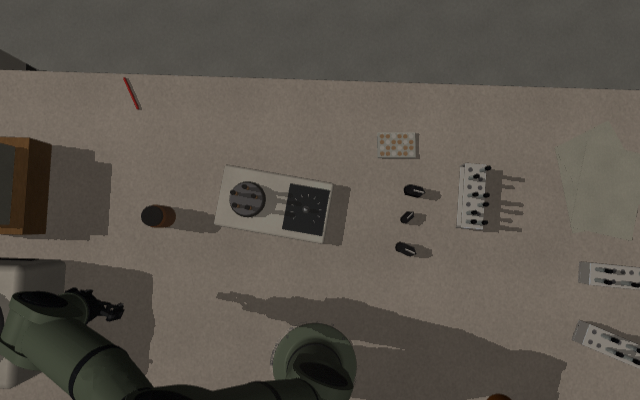

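Scene: three dark knob-like blocks, at scene pixels (229,201), (245,189), (259,171) and top pixels (414,190), (407,217), (405,249). The shaft is at scene (343,193), top (305,209). The middle block looks smallest, so I'll check it in close crops.

Run:
```python
import cv2,numpy as np
t=cv2.imread("pics/top0.png"); s=cv2.imread("pics/scene0.png")
def c(im,x0,y0,w,h,W,H): return cv2.convertScaleAbs(cv2.resize(im[y0:y0+h,x0:x0+w],(W,H),interpolation=cv2.INTER_CUBIC),alpha=1.5,beta=20)
a=c(t,385,175,50,90,320,576); b=c(s,210,155,60,60,480,480); b=cv2.copyMakeBorder(b,0,96,0,0,cv2.BORDER_CONSTANT)
cv2.imwrite("pics/cropk.png",np.hstack([a,b]))
a=c(t,275,175,65,75,390,450); b=c(s,310,175,65,75,390,450)
cv2.imwrite("pics/crops.png",np.hstack([a,b]))
```

```text
(no output)
```

View pics/cropk.png

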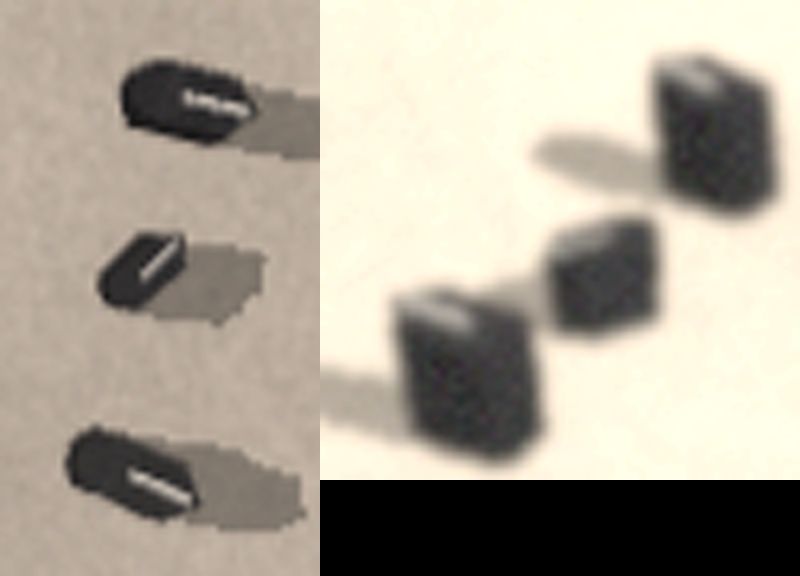

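View pics/crops.png

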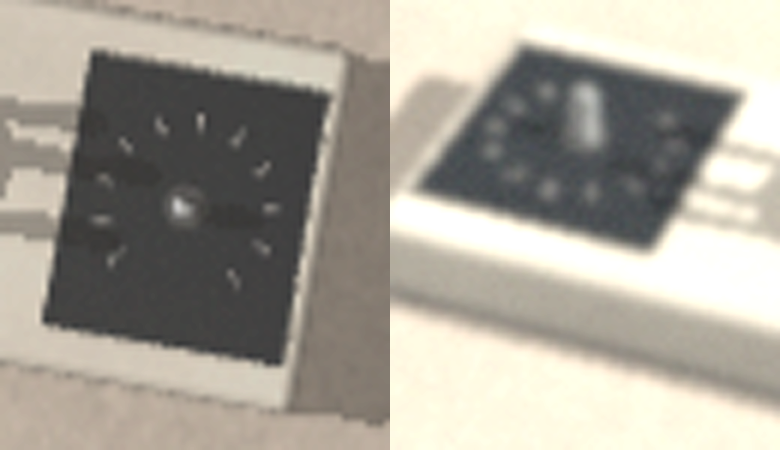

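The middle block, top (407,217) and scene (245,189), is clearly the smallest, with its nose toward top-picture upper right. The shaft's flat needs a closer look.

Run:
```python
import cv2,numpy as np
from workcell import bot
fs={}
for n in("top","scene"):
    fs[n]=[bot.grab_frame(n).astype(float) for _ in range(2)]
    print(n,np.std(fs[n][0]-fs[n][1]))
t=np.mean(fs["top"],0);s=np.mean(fs["scene"],0); np.savez("f.npz",top=t,scene=s)
def c(im,x0,y0,w,h,W,H,i): 
    p=im[y0:y0+h,x0:x0+w,::-1]; p=(p-p.min())/(p.max()-p.min())*255
    return cv2.resize(p.astype(np.uint8),(W,H),interpolation=i)
print(s.shape)
cv2.imwrite("pics/shz.png",np.hstack([c(t,293,197,24,24,384,384,cv2.INTER_NEAREST),c(s,331,178,24,24,384,384,cv2.INTER_NEAREST)]))
print(t[203:216,299:312].mean(2).astype(int))
print(s[184:204,335:352].mean(2).astype(int))
print(bot.observe()['clock'])
```

```text
top 0.7768687726006591
scene 1.6310672891414655
(400, 640, 3)
[[ 25  25  27  30  30  31  31  30  29  30  30  31  30]
 [ 26  25  26  31  30  31  30  30  31  29  30  30  30]
 [ 25  26  29  30  31  30  34  32  27  30  31  30  30]
 [ 29  30  30  30  36  43  43  43  42  32  30  30  30]
 [ 31  30  31  34  45  50  43  46  46  42  29  30  30]
 [ 31  30  31  40  55 102  66  40  37  37  34  30  30]
 [ 30  31  31  43  60 119 100  75  48  33  32  26  27]
 [ 32  30  31  40  52  91  91  74  45  34  31  25  24]
 [ 30  31  31  33  46  56  57  52  45  34  26  25  25]
 [ 31  30  30  30  38  43  45  46  40  32  29  29  25]
 [ 30  31  30  30  32  34  33  34  33  30  30  31  29]
 [ 32  31  30  31  30  30  29  31  30  30  30  31  31]
 [ 30  30  31  31  30  30  30  30  30  30  30  31  30]]
[[ 48  51  57  65  77  86  94 101 112 122 132 139 146 152 157 160 160]
 [ 38  41  41  42  44  49  54  62  71  78  90 100 111 119 129 137 142]
 [ 40  38  40  40  39  40  40  42  44  49  53  62  70  79  86  95 104]
 [ 40  40  40  38  38  40  43  42  42  41  40  43  43  47  49  54  65]
 [ 50  49  45  42  41  45  56  61  58 
[... 402 characters left out ...]
 41  54  69  79  92 101  90  63  45  38  39  38  39  40]
 [ 33  33  34  41  54  69  78  92 104  94  66  47  39  37  39  39  41]
 [ 30  31  34  42  56  68  76  93 107  94  71  48  41  39  39  38  39]
 [ 33  35  36  43  55  64  73  89 104  94  70  51  40  40  39  39  40]
 [ 36  36  38  44  51  58  67  81  91  84  67  51  42  41  39  37  40]
 [ 39  36  37  41  46  54  61  67  71  67  57  48  40  39  39  38  41]
 [ 40  37  37  40  44  47  53  54  55  51  45  42  40  37  38  38  39]
 [ 39  40  38  39  39  39  43  45  43  41  39  36  34  32  36  34  34]
 [ 40  37  40  40  38  39  39  38  39  38  37  36  30  31  32  29  29]
 [ 41  42  40  39  40  40  40  40  40  40  35  38  34  35  35  36  29]]
0.3
```

View pics/shz.png

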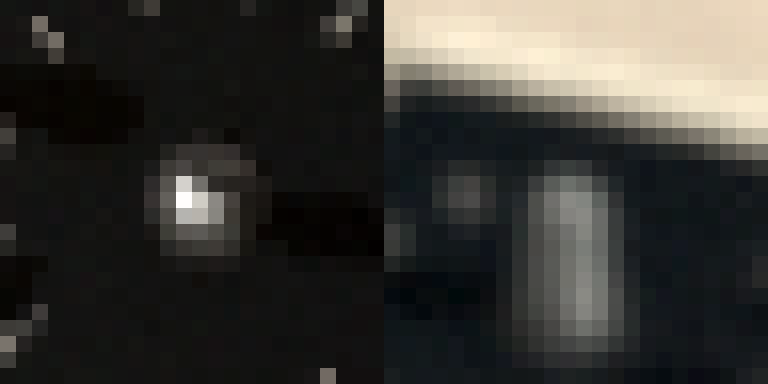

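```bash
cat > h.py <<'E'
import numpy as np,cv2
from workcell import bot
d=np.load("f.npz")
def cam(n):
    c=bot.camera_info(n); K=np.array([[c['fx'],0,c['cx']],[0,c['fy'],c['cy']],[0,0,1]]); return K,cv2.Rodrigues(c['rvec'])[0],np.array(c['tvec'])
def ray(n,u,v,z):
    K,R,t=cam(n); o=-R.T@t; r=R.T@np.linalg.inv(K)@np.array([u,v,1.]); return o+(z-o[2])/r[2]*r
def proj(n,P):
    K,R,t=cam(n); p=(R@np.atleast_2d(P).T).T+t; p=p@K.T; return p[:,:2]/p[:,2:]
def tri(pts):
    # list of (name,u,v)
    A=np.zeros((3,3));b=np.zeros(3)
    for n,u,v in pts:
        K,R,t=cam(n); o=-R.T@t; r=R.T@np.linalg.inv(K)@np.array([u,v,1.]); r/=np.linalg.norm(r); M=np.eye(3)-np.outer(r,r); A+=M;b+=M@o
    return np.linalg.solve(A,b)
E
python3 - <<'E'
from h import *
np.set_printoptions(precision=4,suppress=True)
for n in("top","scene"): K,R,t=cam(n); print(n,"campos",-R.T@t)
t=d['top'].mean(2); s=d['scene'].mean(2)
# panel in top
m=(t<75).astype(np.uint8)
mm=np.zeros_like(m); mm[175:245,275:340]=m[175:245,275:340]
mm=cv2.morphologyEx(mm,cv2.MORPH_OPEN,np.ones((5,5)))
mm=cv2.morphologyEx(mm,cv2.MORPH_CLOSE,np.ones((9,9)))
cs,_=cv2.findContours(mm,0,2); c=max(cs,key=cv2.contourArea); r=cv2.minAreaRect(c);print("panel",r)
P=np.array([ray("top",u,v,.055) for u,v in cv2.boxPoints(r)]);print(P, np.linalg.norm(np.diff(P,axis=0),axis=1),P.mean(0))
# housing (white) in top
hsv=cv2.cvtColor(d['top'].astype(np.uint8),cv2.COLOR_RGB2HSV)
# ticks
g=np.array([(v,u) for v in range(180,240) for u in range(280,332) if t[v,u]>42 and 8<np.hypot(u-305,v-209)<19])
print("ticks",len(g))
b=t[203:216,299:312]; w=np.clip(b-31,0,8); vv,uu=np.mgrid[203:216,299:312]
c=np.array([(w*uu).sum(),(w*vv).sum()])/w.sum(); print("bushing blob",c, ray("top",*c,.058))
X=ray("top",*c,.058)
tip=proj("top",[[X[0],X[1],.085],[X[0],X[1],.055]]); print("tip px expected",tip)
print("px per 14mm",np.linalg.norm(proj("top",[X+[.014,0,.027],X+[0,0,.027]])[0]-tip[0]))
for dx,dy in((.02,0),(0,.02)): print("world dir",dx,dy,proj("top",[[X[0]+dx,X[1]+dy,.085]])-tip[0], proj("scene",[[X[0]+dx,X[1]+dy,.085]])-proj("scene",[[X[0],X[1],.085]]))
print("scene tip/foot exp",proj("scene",[[X[0],X[1],.085],[X[0],X[1],.055]]))
E
```

```text
top campos [ 0.4552 -0.0018  1.5236]
scene campos [1.4676 0.2548 0.7609]
panel ((311.8443603515625, 213.9247283935547), (56.98661422729492, 58.258026123046875), 2.602562189102173)
[[ 0.3963  0.1133  0.055 ]
 [ 0.5831  0.1115  0.055 ]
 [ 0.5805 -0.0722  0.055 ]
 [ 0.3935 -0.0689  0.055 ]] [0.1868 0.1837 0.187 ] [0.4884 0.0209 0.055 ]
ticks 52
bushing blob [304.9754 209.0807] [0.5028 0.0434 0.058 ]
tip px expected [[304.7197 208.7941]
 [305.0032 209.1119]]
px per 14mm 4.446639888509865
world dir 0.02 0 [[ 0.2086 -6.3472]] [[-1.5057  3.6609]]
world dir 0 0.02 [[-6.3563 -0.1941]] [[6.4551 0.9207]]
scene tip/foot exp [[341.8628 189.3852]
 [341.6997 197.4329]]
```

Run:
```python
from h import *
np.set_printoptions(precision=4,suppress=True)
t=d['top'].mean(2); s=d['scene'].mean(2)
# ticks circle: local weights, blobs
m=np.zeros(t.shape,np.uint8)
for v in range(185,235):
  for u in range(282,330):
    if 10<np.hypot(u-305,v-209)<17.5 and t[v,u]>45: m[v,u]=1
n,l,st,ce=cv2.connectedComponentsWithStats(m,connectivity=8)
Q=[]
for i in range(1,n):
    k=l==i; vv,uu=np.nonzero(k); w=t[k]-30; c=np.array([(w*uu).sum(),(w*vv).sum()])/w.sum(); p=ray("top",*c,.055); Q.append(p[:2]); print(st[i,4],c,p[:2])
Q=np.array(Q)
A=np.c_[2*Q,np.ones(len(Q))]; x=np.linalg.lstsq(A,(Q**2).sum(1),rcond=None)[0]; r=np.sqrt(x[2]+x[:2]@x[:2]);print("circle",x[:2],r); dd=Q-x[:2];print(np.hypot(*dd.T)-r); print(np.sort(np.degrees(np.arctan2(dd[:,1],dd[:,0]))))
# knob in top
reg=(slice(205,228),slice(396,420)); print(t[reg].astype(int))
```

```text
5 [301.3852 195.5972] [0.5459 0.0565]
3 [308.     194.7889] [0.5491 0.0353]
6 [314.1569 197.5703] [0.5408 0.0152]
4 [295.4984 198.8258] [0.5349 0.075 ]
5 [318.2805 202.8428] [0.5242 0.0014]
3 [292.0214 204.2842] [0.517  0.0856]
5 [319.6963 209.274 ] [ 0.5037 -0.0038]
4 [291.4835 211.    ] [0.4954 0.0866]
5 [318.3295 215.8401] [ 0.4825 -0.    ]
5 [293.4864 217.5183] [0.4747 0.0794]
4 [313.4231 220.8482] [0.466  0.0152]
circle [0.5028 0.0419] 0.04603875525695112
[-0.0006  0.0007  0.0003  0.0001 -0.0003 -0.0001 -0.0004 -0.0007  0.0006
  0.0009 -0.0005]
[-144.1379 -115.9344  -88.9667  -62.1697  -35.1144   -8.0935   18.7522
   45.999    72.0878   99.4969  126.8673]
[[102  99  98  99 100 100 101 101 101 100 100 100 100 100  99 100  99 101
  101 101 100  99  98  97]
 [104 101 101 102 103 101 103 101 100  99  99 102 100  99 102 104 100 100
  101 101 102 102 101 100]
 [103 102 104 105 103 102 104 102 101 101 100 102 100  99 103 106 103 100
   98 101 104 103 102 102]
 [102 102 104 105 101 101 103 102 102 104 101 100  98  99 102 102  99 100
  100 100 102 102 104 102]
 [101 100 102 102 100  99 1
[... 1192 characters left out ...]
96  99  98  87  12  15  18  17  17  18  18  28  58  66  66  66  65
   66  67  66  63  62  64]
 [ 98  97  97  98  97  63  26  16  18  17  19  37  58  64  66  68  67  64
   64  67  66  64  64  66]
 [100  98  98 100  99  93  89  66  68  45  45  59  64  64  64  66  66  65
   65  66  66  65  66  66]
 [103 100  99 101 102 101 101  96  94  88  89  91  91  65  64  65  66  66
   68  66  64  65  65  65]
 [102 101 101 102 101 100 101 102  99  98 101 101 100  93  89  89  91  93
   94  91  89  91  65  65]
 [102 102 102 100  99  99  98 101  99  99 100 103 102 100  97  97  99 100
   99  97  99 100  92  90]
 [102 103 102 100  99  99  99 100  98 101 102 103 100 101 100  97  99 102
  101  96 100 102 100  97]]
```

```bash
cat >> h.py <<'E'
def delta(target,yaw=None):
    o=bot.observe(); from scipy.spatial.transform import Rotation as Ro
    R=Ro.from_euler('xyz',o['tool_rot']).as_matrix(); print("shift mm",np.round(R.T@(np.array(target)-o['position'])*1000,1),"at",np.round(o['position'],4),"rot",np.round(o['tool_rot'],3),"t",round(o['clock'],2))
    if yaw is not None: print("world yaw change",yaw-o['tool_rot'][2])
E
python3 - <<'E'
from h import *
np.set_printoptions(precision=4,suppress=True)
a=ray("top",407.1,217.65,.042); n=ray("top",413.7,210.95,.042)
print(a,n,np.linalg.norm(n-a)); D=ray("top",412.1,212.65,.042)-ray("top",407.1,217.65,.042); az=np.arctan2(D[1],D[0]);print("az",az,np.degrees(az))
x=np.array([np.cos(az),np.sin(az),0]);y=np.array([-x[1],x[0],0])
pts=[a+x*p+y*q+[0,0,z-.042] for z in(0.,.042) for p,q in((.03,0),(.018,.012),(-.012,.012),(-.02,0),(-.012,-.012),(.018,-.012))]
for nm,(x0,y0) in dict(scene=(225,170),top=(390,200)).items():
    im=d[nm][y0:y0+40,x0:x0+40,::-1].astype(np.uint8); im=cv2.resize(im,(400,400),interpolation=cv2.INTER_NEAREST)
    for i,p in enumerate(proj(nm,pts)):
        cv2.circle(im,tuple(int(k) for k in ((p-[x0,y0]+.5)*10)),3,(0,0,255) if i<6 else (0,255,0),-1)
    cv2.imwrite(f"pics/ov_{nm}.png",im)
cv2.imwrite("pics/ov.png",np.hstack([cv2.imread("pics/ov_top.png"),cv2.imread("pics/ov_scene.png")]))
delta([0.50,0.25,0.23])
delta([a[0],a[1],0.12],az+np.pi/2)
E
```

```text
[ 0.4856 -0.288   0.042 ] [ 0.508  -0.3091  0.042 ] 0.03073930827245041
az -0.762581039515045 -43.69267510091113
shift mm [-205.8    1.2 -370. ] at [0.234  0.5794 0.2311] rot [-1.571  0.     1.187] t 0.3
shift mm [-710.1  111.4 -558.1] at [0.234  0.5794 0.2311] rot [-1.571  0.     1.187] t 0.3
world yaw change -0.3787282933911442
```

View pics/ov.png

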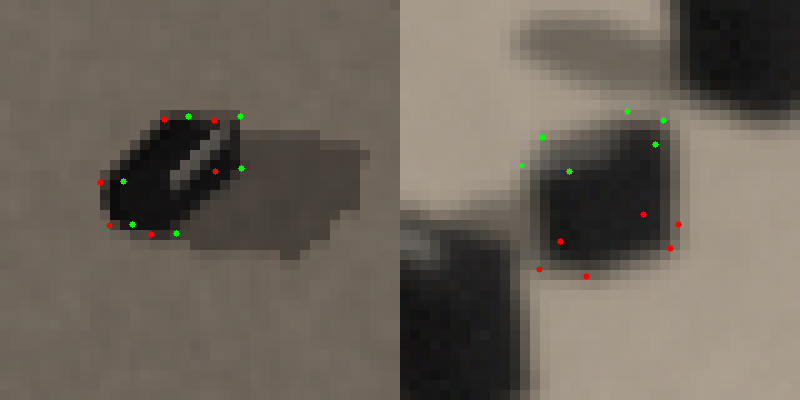

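```bash
python3 -m crank '[{"hand":0,"dx":-35,"dy":0,"dz":-62},{"hand":0,"dx":-52,"dy":0,"dz":-93,"yaw":0.05},{"hand":0,"dx":-206,"dy":0,"dz":-370,"yaw":0.38},{"hand":0,"dx":-206,"dy":0,"dz":-370,"yaw":0.38},{"hand":0,"dx":-206,"dy":0,"dz":-370,"yaw":0.38},{"hand":0,"dx":-206,"dy":0,"dz":-370,"yaw":0.38},{"hand":0,"dx":-206,"dy":0,"dz":-370,"yaw":0.38},{"hand":0,"dx":-206,"dy":0,"dz":-370,"yaw":0.38},{"hand":0,"dx":-206,"dy":0,"dz":-370,"yaw":0.38},{"hand":0,"dx":-206,"dy":0,"dz":-370,"yaw":0.38},{"hand":0,"dx":-206,"dy":0,"dz":-370,"yaw":0.38},{"hand":0,"dx":-206,"dy":0,"dz":-370,"yaw":0.38}]' 80
python3 -c "
from h import *
delta([0.4856,-0.288,0.12],0.808)"
```

```text
shift mm [-710.   111.4 -558.1] at [0.234  0.5794 0.2311] rot [-1.571  0.     1.187] t 0.3
world yaw change -0.37894358067099576$[0]: bad value
```

```bash
python3 -m crank '[{"hand":0.0,"dx":-206,"dy":0,"dz":-370,"yaw":0.38},{"hand":0.0,"dx":-206,"dy":0,"dz":-370,"yaw":0.38},{"hand":0.0,"dx":-206,"dy":0,"dz":-370,"yaw":0.38},{"hand":0.0,"dx":-206,"dy":0,"dz":-370,"yaw":0.38},{"hand":0.0,"dx":-206,"dy":0,"dz":-370,"yaw":0.38},{"hand":0.0,"dx":-206,"dy":0,"dz":-370,"yaw":0.38},{"hand":0.0,"dx":-206,"dy":0,"dz":-370,"yaw":0.38},{"hand":0.0,"dx":-206,"dy":0,"dz":-370,"yaw":0.38},{"hand":0.0,"dx":-206,"dy":0,"dz":-370,"yaw":0.38},{"hand":0.0,"dx":-206,"dy":0,"dz":-370,"yaw":0.38},{"hand":0.0,"dx":-206,"dy":0,"dz":-370,"yaw":0.38},{"hand":0.0,"dx":-206,"dy":0,"dz":-370,"yaw":0.38}]' 80
python3 -c "
from h import *
delta([0.4856,-0.288,0.12],0.808)"
```

```text
clock: 1.3
position: [0.5019, 0.2467, 0.2313]
tool_rot: [-1.572, 0.0, 0.802]
force: [-0.3, 0.5, 0.5]
grip_width: 0.0855
shift mm [-395.6  111.8 -360. ] at [0.5019 0.2467 0.2313] rot [-1.572  0.     0.802] t 1.3
world yaw change 0.0060943216848488024
```

```bash
python3 -m crank '[{"hand":0.0,"dx":-395,"dy":0,"dz":-360,"yaw":0},{"hand":0.0,"dx":-395,"dy":0,"dz":-360,"yaw":0},{"hand":0.0,"dx":-395,"dy":0,"dz":-360,"yaw":0},{"hand":0.0,"dx":-395,"dy":0,"dz":-360,"yaw":0},{"hand":0.0,"dx":-395,"dy":0,"dz":-360,"yaw":0},{"hand":0.0,"dx":-395,"dy":0,"dz":-360,"yaw":0},{"hand":0.0,"dx":-395,"dy":0,"dz":-360,"yaw":0},{"hand":0.0,"dx":-395,"dy":0,"dz":-360,"yaw":0},{"hand":0.0,"dx":-395,"dy":0,"dz":-360,"yaw":0},{"hand":0.0,"dx":-395,"dy":40,"dz":-360,"yaw":0},{"hand":0.0,"dx":-395,"dy":110,"dz":-360,"yaw":0},{"hand":0.0,"dx":-395,"dy":110,"dz":-360,"yaw":0}]'
python3 - <<'E'
from h import *
delta([0.4856,-0.288,0.008],0.808)
for n in("top","scene"):
    f=bot.grab_frame(n); cv2.imwrite(f"pics/{n}1.png",f[:,:,::-1])
a=cv2.imread("pics/top1.png")[170:270,350:470];b=cv2.imread("pics/scene1.png")[110:230,180:300]
cv2.imwrite("pics/c1.png",np.hstack([cv2.resize(a,(400,333)),cv2.resize(b,(333,333))]))
E
```

```text
clock: 2.3
position: [0.4887, -0.2304, 0.1675]
tool_rot: [-1.573, -0.001, 0.808]
force: [0.6, 0.2, -0.3]
grip_width: 0.0856
shift mm [-44.  159.5 -37.3] at [ 0.4887 -0.2304  0.1675] rot [-1.573e+00 -1.000e-03  8.080e-01] t 2.3
world yaw change 0.00046640947222864604
```

View pics/c1.png

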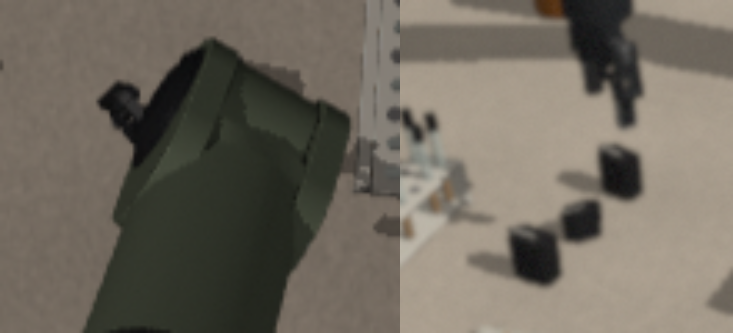

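The fingers are short of the knob (scene: fingers above and behind the far block). I'll move over the knob at height, then check.

```bash
python3 -m crank '[{"hand":0.0,"dx":-44,"dy":40,"dz":-37,"yaw":0},{"hand":0.0,"dx":-44,"dy":60,"dz":-37,"yaw":0},{"hand":0.0,"dx":-44,"dy":60,"dz":-37,"yaw":0},{"hand":0.0,"dx":-44,"dy":60,"dz":-37,"yaw":0}]'
python3 - <<'E'
from h import *
delta([0.4856,-0.288,0.008],0.808)
f=bot.grab_frame("scene"); cv2.imwrite("pics/s2.png",cv2.resize(f[120:230,190:310,::-1],(720,660)[:2])[:600])
print(proj("scene",[bot.observe()['position'],[0.4856,-0.288,0.042]]))
E
```

```text
clock: 2.73
position: [0.4836, -0.2861, 0.106]
tool_rot: [-1.568, 0.001, 0.806]
force: [-0.0, 0.5, 1.0]
grip_width: 0.0853
shift mm [ 0.1 98.  -3. ] at [ 0.4836 -0.2861  0.106 ] rot [-1.568e+00  1.000e-03  8.060e-01] t 2.73
world yaw change 0.0019460321869306796
[[243.47924464 166.31871617]
 [245.2589119  183.34949787]]
```

View pics/s2.png

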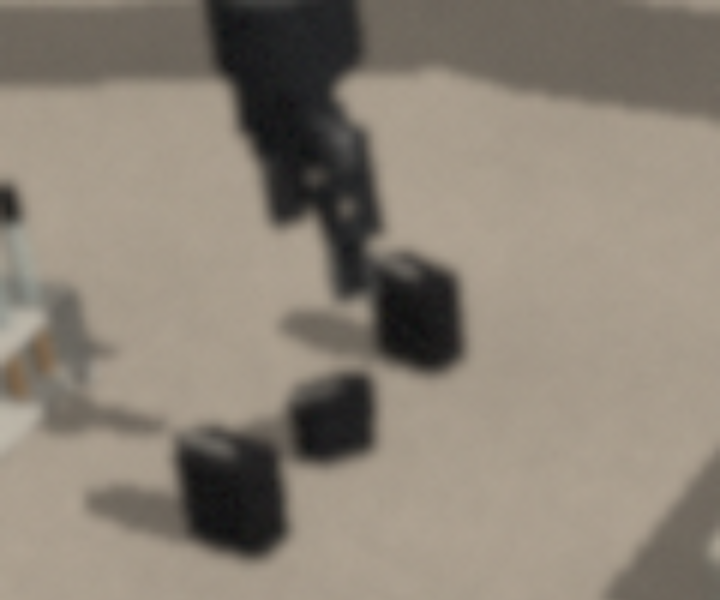

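```bash
python3 -m crank '[{"hand":0.0,"dx":0,"dy":32,"dz":-3,"yaw":0},{"hand":0.0,"dx":0,"dy":64,"dz":-3,"yaw":0},{"hand":0.0,"dx":0,"dy":85,"dz":-3,"yaw":0},{"hand":0.0,"dx":0,"dy":96,"dz":-3,"yaw":0},{"hand":0.0,"dx":0,"dy":96,"dz":-3,"yaw":0},{"hand":0.0,"dx":0,"dy":96,"dz":-3,"yaw":0}]'
python3 - <<'E'
from h import *
delta([0.4856,-0.288,0.010],0.808)
f=bot.grab_frame("scene"); cv2.imwrite("pics/s3.png",cv2.resize(f[130:230,190:310,::-1],(720,600)))
E
```

```text
clock: 3.28
position: [0.4874, -0.2881, 0.0128]
tool_rot: [-1.572, -0.001, 0.808]
force: [-0.2, -0.1, 1.1]
grip_width: 0.0854
shift mm [-1.2  2.8  1.4] at [ 0.4874 -0.2881  0.0128] rot [-1.572e+00 -1.000e-03  8.080e-01] t 3.28
world yaw change 6.24648809472994e-05
```

View pics/s3.png

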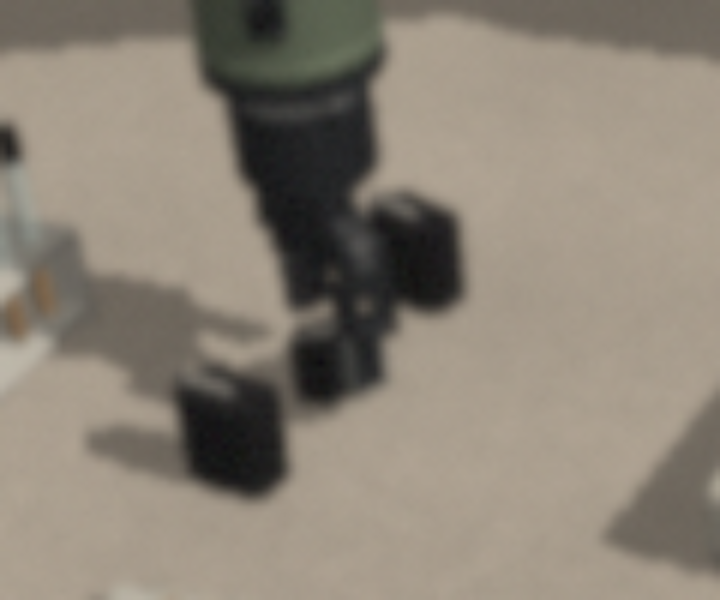

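The fingers straddle the small knob at zoomed (335,365). I'll close on it.

```bash
python3 -m crank '[{"hand":0.0,"dx":-1,"dy":2,"dz":1,"yaw":0},{"hand":0.0,"dx":-1,"dy":2,"dz":1,"yaw":0},{"hand":1.0,"dx":-1,"dy":2,"dz":1,"yaw":0},{"hand":1.0,"dx":-1,"dy":2,"dz":1,"yaw":0},{"hand":1.0,"dx":-1,"dy":2,"dz":1,"yaw":0},{"hand":1.0,"dx":-1,"dy":2,"dz":1,"yaw":0},{"hand":1.0,"dx":-1,"dy":2,"dz":1,"yaw":0},{"hand":1.0,"dx":-1,"dy":2,"dz":1,"yaw":0},{"hand":1.0,"dx":-1,"dy":2,"dz":1,"yaw":0},{"hand":1.0,"dx":-1,"dy":2,"dz":1,"yaw":0}]' 80
python3 - <<'E'
from h import *
delta([0.4856,-0.288,0.010],0.808)
f=bot.grab_frame("scene"); cv2.imwrite("pics/s4.png",cv2.resize(f[130:230,190:310,::-1],(720,600)))
E
```

```text
clock: 4.17
position: [0.4852, -0.2886, 0.0098]
tool_rot: [-1.571, -0.0, 0.807]
force: [-1.4, 0.5, 5.8]
grip_width: 0.0227
shift mm [ 0.7 -0.2  0.1] at [ 0.4852 -0.2886  0.0098] rot [-1.571 -0.     0.807] t 4.17
world yaw change 0.0010702941657649845
```

View pics/s4.png

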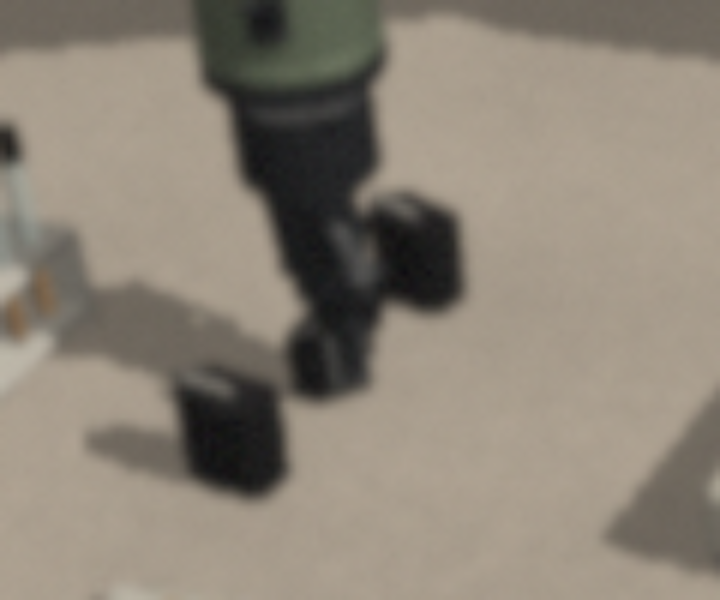

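```bash
python3 -m crank '[{"hand":1.0,"dx":0,"dy":-30,"dz":0,"yaw":0},{"hand":1.0,"dx":0,"dy":-70,"dz":0,"yaw":0},{"hand":1.0,"dx":0,"dy":-110,"dz":0,"yaw":0},{"hand":1.0,"dx":0,"dy":-130,"dz":0,"yaw":-0.1},{"hand":1.0,"dx":0,"dy":-130,"dz":0,"yaw":-0.1},{"hand":1.0,"dx":0,"dy":-130,"dz":0,"yaw":-0.1}]'
python3 - <<'E'
from h import *
delta([0.5028,0.0422,0.13],0.9076)
f=bot.grab_frame("scene"); cv2.imwrite("pics/s5.png",cv2.resize(f[90:190,190:310,::-1],(720,600)))
E
```

```text
clock: 4.72
position: [0.4856, -0.2888, 0.1407]
tool_rot: [-1.573, -0.001, 0.907]
force: [0.6, 0.9, -0.9]
grip_width: 0.0226
shift mm [271.3  10.5 190.5] at [ 0.4856 -0.2888  0.1407] rot [-1.573e+00 -1.000e-03  9.070e-01] t 4.72
world yaw change 0.000784826388447124
```

View pics/s5.png

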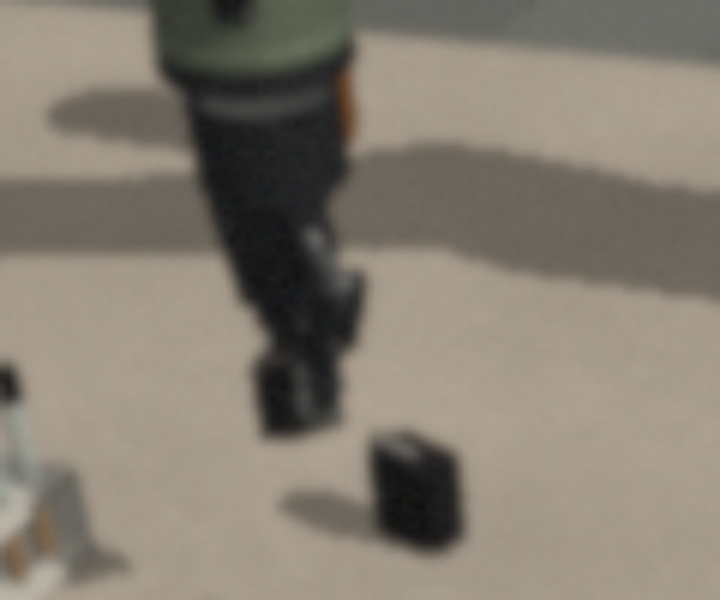

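The knob is held, at zoomed (295,395), and the other blocks are untouched. I'll move above the shaft.

```bash
python3 -m crank '[{"hand":1.0,"dx":271,"dy":0,"dz":190.5,"yaw":0},{"hand":1.0,"dx":271,"dy":0,"dz":190.5,"yaw":0},{"hand":1.0,"dx":271,"dy":0,"dz":190.5,"yaw":0},{"hand":1.0,"dx":271,"dy":0,"dz":190.5,"yaw":0},{"hand":1.0,"dx":271,"dy":0,"dz":190.5,"yaw":0},{"hand":1.0,"dx":271,"dy":0,"dz":190.5,"yaw":0},{"hand":1.0,"dx":271,"dy":0,"dz":190.5,"yaw":0},{"hand":1.0,"dx":271,"dy":0,"dz":190.5,"yaw":0},{"hand":1.0,"dx":271,"dy":0,"dz":190.5,"yaw":0},{"hand":1.0,"dx":271,"dy":28,"dz":190.5,"yaw":0},{"hand":1.0,"dx":271,"dy":28,"dz":190.5,"yaw":0},{"hand":1.0,"dx":271,"dy":28,"dz":190.5,"yaw":0}]'
python3 - <<'E'
from h import *
delta([0.5028,0.0422,0.10],0.9076)
for n,(x,y) in dict(scene=(290,130),top=(260,160)).items():
    f=bot.grab_frame(n); cv2.imwrite(f"pics/{n}6.png",cv2.resize(f[y:y+80,x:x+80,::-1],(400,400),interpolation=cv2.INTER_CUBIC))
cv2.imwrite("pics/c6.png",np.hstack([cv2.imread("pics/scene6.png"),cv2.imread("pics/top6.png")]))
p=bot.observe()['position']; print(proj("scene",[p,p-[0,0,.01],[.5028,.0422,.085]]))
E
```

```text
clock: 5.77
position: [0.5008, 0.0415, 0.1102]
tool_rot: [-1.568, 0.003, 0.906]
force: [-0.2, -0.1, -0.7]
grip_width: 0.0231
shift mm [ 1.8 10.2 -1.2] at [0.5008 0.0415 0.1102] rot [-1.568  0.003  0.906] t 5.77
world yaw change 0.0017514392161880332
[[341.41502236 181.76390572]
 [341.36166804 184.54509031]
 [341.46557905 189.33791886]]
```

View pics/c6.png

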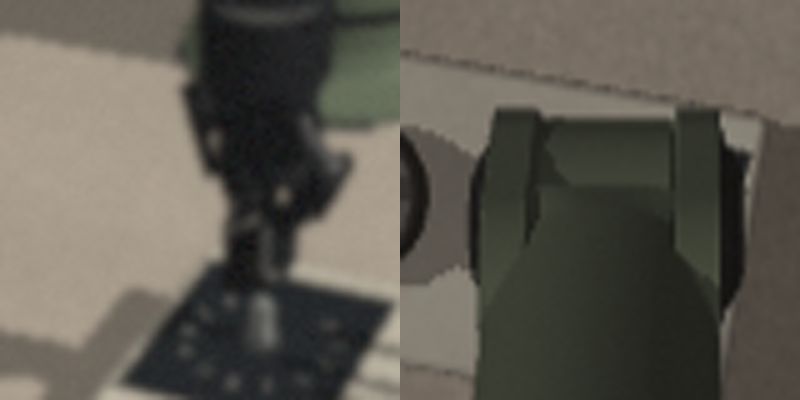

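```bash
python3 -c "
from h import *
delta([0.5028,0.043,0.10],0.9076)"
python3 -m crank '[{"hand":1.0,"dx":1.5,"dy":4,"dz":-0.5,"yaw":0},{"hand":1.0,"dx":1.5,"dy":8,"dz":-0.5,"yaw":0},{"hand":1.0,"dx":1.5,"dy":10,"dz":-0.5,"yaw":0},{"hand":1.0,"dx":1.5,"dy":10,"dz":-0.5,"yaw":0}]'
python3 -c "
from h import *
delta([0.5028,0.043,0.09],0.9076)
f=bot.grab_frame('scene'); cv2.imwrite('pics/s7.png',cv2.resize(f[150:210,310:370,::-1],(600,600),interpolation=cv2.INTER_CUBIC))"
```

```text
shift mm [ 1.8 11.8  0.3] at [0.502  0.0414 0.1118] rot [-1.57e+00  1.00e-03  9.05e-01] t 5.87
world yaw change 0.0021631899510408115
clock: 6.2
position: [0.5032, 0.0429, 0.1013]
tool_rot: [-1.57, 0.0, 0.907]
force: [0.1, -0.3, -1.7]
grip_width: 0.0231
shift mm [-0.2 11.3  0.4] at [0.5032 0.0429 0.1013] rot [-1.57   0.     0.907] t 6.2
world yaw change 0.0009115690771233087
```

View pics/s7.png

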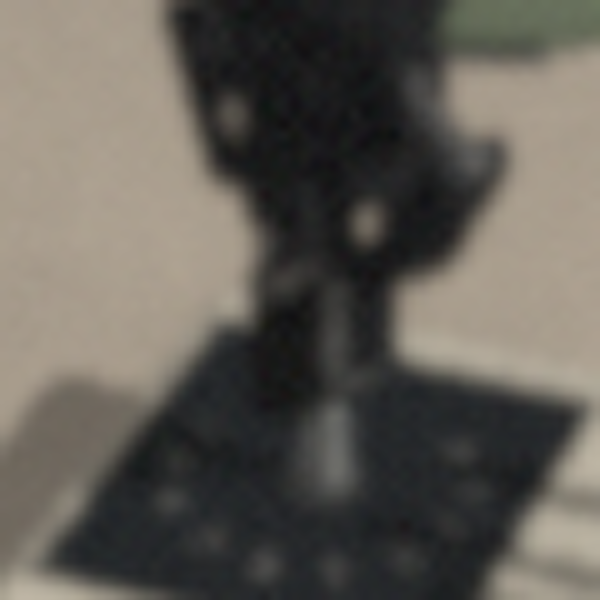

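The knob sits directly over the shaft, both about zoomed x=328. I'll lower it to contact.

```bash
python3 -m crank '[{"hand":1.0,"dx":0,"dy":3,"dz":0.2,"yaw":0},{"hand":1.0,"dx":0,"dy":6,"dz":0.2,"yaw":0},{"hand":1.0,"dx":0,"dy":8,"dz":0.2,"yaw":0},{"hand":1.0,"dx":0,"dy":9,"dz":0.2,"yaw":0},{"hand":1.0,"dx":0,"dy":9,"dz":0.2,"yaw":0}]'
python3 -c "
from h import *
delta([0.5028,0.043,0.09],0.9076);o=bot.observe();print(o['force'],o['moment'])"
```

```text
clock: 6.67
position: [0.5032, 0.0432, 0.0924]
tool_rot: [-1.571, 0.0, 0.907]
force: [0.4, 0.5, 2.1]
grip_width: 0.0229
shift mm [-0.4  2.4  0.2] at [0.5032 0.0432 0.0924] rot [-1.571  0.     0.907] t 6.67
world yaw change 0.0006111613264849769
[0.42368503 0.49784895 2.14643325] [-0.00995499  0.14952444 -0.00502791]
```

```bash
python3 -m crank '[{"hand":1.0,"dx":0,"dy":1,"dz":0,"yaw":0},{"hand":1.0,"dx":0,"dy":2,"dz":0,"yaw":0},{"hand":1.0,"dx":0,"dy":3,"dz":0,"yaw":0},{"hand":1.0,"dx":0,"dy":3,"dz":0,"yaw":0}]'
python3 -c "
from h import *
delta([0.5028,0.043,0.09],0.9076);o=bot.observe();print(o['force'],o['moment'])"
```

```text
clock: 7.0
position: [0.5035, 0.0431, 0.0896]
tool_rot: [-1.571, -0.0, 0.907]
force: [1.5, -0.6, 3.7]
grip_width: 0.023
shift mm [-0.5 -0.4  0.5] at [0.5035 0.0431 0.0896] rot [-1.571 -0.     0.907] t 7.0
world yaw change 0.000681732276507363
[ 1.52988815 -0.56433386  3.70443013] [-0.23096418 -0.22493292  0.00360134]
```

```bash
python3 -m crank '[{"hand":1.0,"dx":0,"dy":1,"dz":0,"yaw":0},{"hand":1.0,"dx":0,"dy":2,"dz":0,"yaw":0},{"hand":1.0,"dx":0,"dy":3,"dz":0,"yaw":0},{"hand":1.0,"dx":0,"dy":3,"dz":0,"yaw":0}]'
python3 -c "
from h import *
delta([0.5028,0.043,0.09],0.9076);o=bot.observe();print(o['force'],o['moment'])
f=bot.grab_frame('scene'); cv2.imwrite('pics/s8.png',cv2.resize(f[150:210,310:370,::-1],(600,600),interpolation=cv2.INTER_CUBIC))"
```

```text
clock: 7.33
position: [0.5035, 0.0431, 0.0866]
tool_rot: [-1.571, -0.0, 0.907]
force: [1.0, -0.9, 5.6]
grip_width: 0.0231
shift mm [-0.5 -3.4  0.5] at [0.5035 0.0431 0.0866] rot [-1.571 -0.     0.907] t 7.33
world yaw change 0.000741277395986506
[ 0.98989057 -0.91666554  5.56498648] [-0.31881021 -0.25444675 -0.01072979]
```

View pics/s8.png

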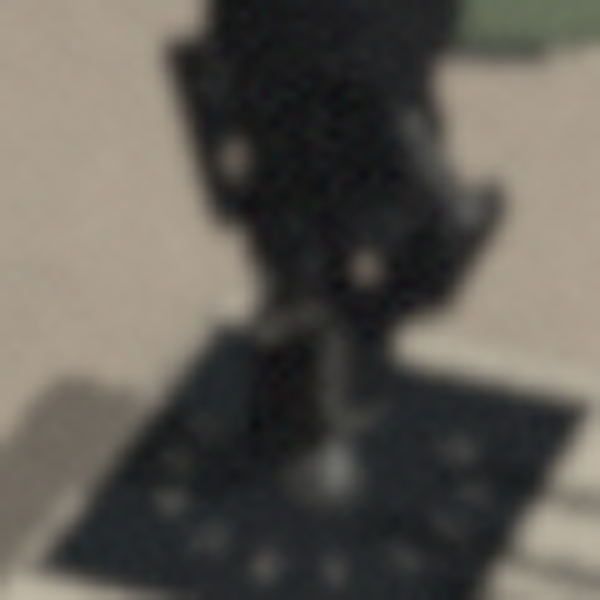

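The force rises about 1 N/mm, so the bore mouth is caught on the bevel and the shaft is being pressed. The lateral force points along the nose, and there's almost no twist moment. I'll raise slightly and shift along the nose.

```bash
python3 -m crank '[{"hand":1.0,"dx":0,"dy":-1,"dz":-0.5,"yaw":0},{"hand":1.0,"dx":0,"dy":-1,"dz":-1,"yaw":0},{"hand":1.0,"dx":0,"dy":-1,"dz":-1,"yaw":0}]'
python3 -c "
from h import *
o=bot.observe();print(o['position'],o['force'],o['moment'])"
python3 -m crank '[{"hand":1.0,"dx":0,"dy":0,"dz":-0.5,"yaw":0},{"hand":1.0,"dx":0,"dy":0,"dz":-1,"yaw":0},{"hand":1.0,"dx":0,"dy":0,"dz":-1,"yaw":0}]'
python3 -c "
from h import *
o=bot.observe();print(o['position'],o['force'],o['moment'])"
```

```text
clock: 7.63
position: [0.5039, 0.0428, 0.0876]
tool_rot: [-1.57, -0.0, 0.907]
force: [-0.5, 1.2, 5.9]
grip_width: 0.023
[0.50390965 0.04277661 0.08760799] [-0.53120075  1.21955953  5.94646807] [0.09670925 0.1377123  0.00620679]
clock: 7.88
position: [0.5046, 0.0423, 0.0875]
tool_rot: [-1.57, 0.0, 0.907]
force: [3.2, -0.6, 1.8]
grip_width: 0.0231
[0.50464769 0.04230149 0.08748606] [ 3.15256423 -0.5553666   1.82350945] [-0.04943137 -0.54356502  0.01875319]
```

The vertical force fell from 5.9 to 1.8 N, so it may be entering. Pressing further.

```bash
python3 -m crank '[{"hand":1.0,"dx":0,"dy":1,"dz":0,"yaw":0},{"hand":1.0,"dx":0,"dy":2,"dz":0,"yaw":0},{"hand":1.0,"dx":0,"dy":3,"dz":0,"yaw":0},{"hand":1.0,"dx":0,"dy":3,"dz":0,"yaw":0}]'
python3 -c "
from h import *
o=bot.observe();print(o['position'],o['force'],o['moment'])"
```

```text
clock: 8.22
position: [0.505, 0.0421, 0.0844]
tool_rot: [-1.571, -0.0, 0.907]
force: [2.6, 1.9, 2.4]
grip_width: 0.023
[0.50503217 0.04205063 0.08442453] [2.61584171 1.89987278 2.37683842] [ 0.29718244 -0.57506919  0.02027949]
```

```bash
python3 -m crank '[{"hand":1.0,"dx":0.7,"dy":1,"dz":0,"yaw":0},{"hand":1.0,"dx":0.7,"dy":2,"dz":0,"yaw":0},{"hand":1.0,"dx":0.7,"dy":3,"dz":0,"yaw":0},{"hand":1.0,"dx":0.7,"dy":4,"dz":0,"yaw":0},{"hand":1.0,"dx":0.7,"dy":4,"dz":0,"yaw":0}]'
python3 -c "
from h import *
o=bot.observe();print(o['position'],o['force'],o['moment'])
f=bot.grab_frame('scene'); cv2.imwrite('pics/s9.png',cv2.resize(f[150:210,310:370,::-1],(600,600),interpolation=cv2.INTER_CUBIC))"
```

```text
clock: 8.63
position: [0.5052, 0.0423, 0.0804]
tool_rot: [-1.571, 0.0, 0.907]
force: [2.7, -1.5, -0.4]
grip_width: 0.0229
[0.50521113 0.04231621 0.08037672] [ 2.65463492 -1.5268614  -0.40513428] [-0.3003276  -0.57238458 -0.02501037]
```

View pics/s9.png

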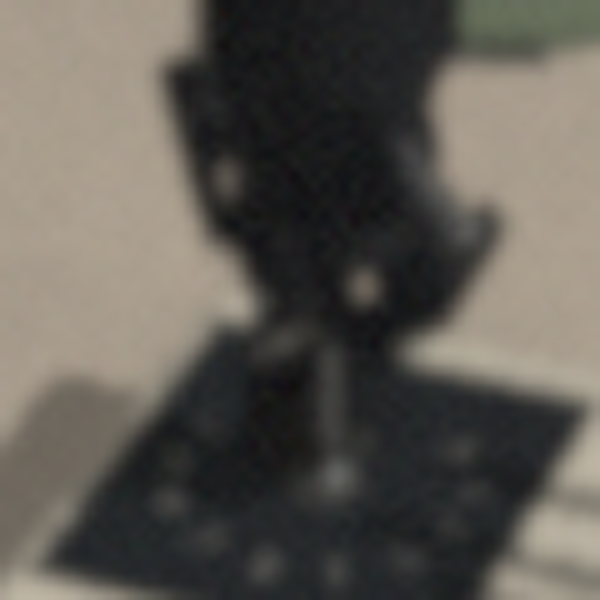

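It is sliding onto the shaft (force near 0, shaft nearly covered). Continuing.

```bash
python3 -m crank '[{"hand":1.0,"dx":0,"dy":1.5,"dz":-0.4,"yaw":0},{"hand":1.0,"dx":0,"dy":3,"dz":-0.4,"yaw":0},{"hand":1.0,"dx":0,"dy":4.5,"dz":-0.4,"yaw":0},{"hand":1.0,"dx":0,"dy":6,"dz":-0.4,"yaw":0},{"hand":1.0,"dx":0,"dy":6,"dz":-0.4,"yaw":0}]' 100
python3 -c "
from h import *
o=bot.observe();print(o['position'],o['force'],o['moment'])"
python3 -m crank '[{"hand":1.0,"dx":0,"dy":1,"dz":0,"yaw":0},{"hand":1.0,"dx":0,"dy":2,"dz":0,"yaw":0},{"hand":1.0,"dx":0,"dy":3,"dz":0,"yaw":0},{"hand":1.0,"dx":0,"dy":3,"dz":0,"yaw":0}]'
python3 -c "
from h import *
o=bot.observe();print(o['position'],o['force'],o['moment'])"
```

```text
clock: 9.1
position: [0.5054, 0.0423, 0.0744]
tool_rot: [-1.571, 0.0, 0.907]
force: [0.7, 0.1, 4.2]
grip_width: 0.0226
[0.50541919 0.04232566 0.07436897] [0.71189721 0.11053752 4.21392136] [ 0.01754404 -0.02165446 -0.02994296]
clock: 9.43
position: [0.5055, 0.0423, 0.0716]
tool_rot: [-1.571, 0.0, 0.907]
force: [-1.3, 0.6, 7.3]
grip_width: 0.0226
[0.50548676 0.04232709 0.07156815] [-1.25972833  0.59309803  7.29003764] [0.05079041 0.26331301 0.03176638]
```

The spring is loading as specified, at about 1 N/mm from TCP z≈0.077. Next, down to the stop.

```bash
python3 -m crank '[{"hand":1.0,"dx":0,"dy":0.5,"dz":0,"yaw":0},{"hand":1.0,"dx":0,"dy":1,"dz":0,"yaw":0},{"hand":1.0,"dx":0,"dy":1.5,"dz":0,"yaw":0},{"hand":1.0,"dx":0,"dy":1.5,"dz":0,"yaw":0}]'
python3 -c "
from h import *
o=bot.observe();print(o['position'],o['force'],o['moment'])"
```

```text
clock: 9.77
position: [0.5056, 0.0423, 0.0706]
tool_rot: [-1.571, -0.0, 0.907]
force: [-3.4, -0.5, 17.0]
grip_width: 0.0227
[0.50562558 0.04233197 0.07056031] [-3.37967921 -0.4643971  17.0299579 ] [ 0.00951772  0.77822346 -0.02588236]
```

```bash
python3 -m crank '[{"hand":1.0,"dx":0,"dy":0.3,"dz":0.3,"yaw":0},{"hand":1.0,"dx":0,"dy":0.3,"dz":0.3,"yaw":0},{"hand":1.0,"dx":0,"dy":0.3,"dz":0.3,"yaw":0},{"hand":1.0,"dx":0,"dy":0.3,"dz":0.3,"yaw":0},{"hand":1.0,"dx":0,"dy":0.3,"dz":0.3,"yaw":0},{"hand":1.0,"dx":0,"dy":0.3,"dz":0.3,"yaw":0}]'
python3 -c "
from h import *
o=bot.observe();print(o['position'],o['force'],o['moment'])
f=bot.grab_frame('scene'); cv2.imwrite('pics/s10.png',cv2.resize(f[150:210,310:370,::-1],(600,600),interpolation=cv2.INTER_CUBIC))"
```

```text
clock: 10.27
position: [0.5056, 0.0423, 0.0705]
tool_rot: [-1.571, -0.001, 0.907]
force: [-3.0, -0.7, 20.8]
grip_width: 0.0226
[0.50560443 0.0423485  0.07049555] [-2.96734592 -0.71607842 20.75722434] [-0.17880713  0.78784613  0.005008  ]
```

View pics/s10.png

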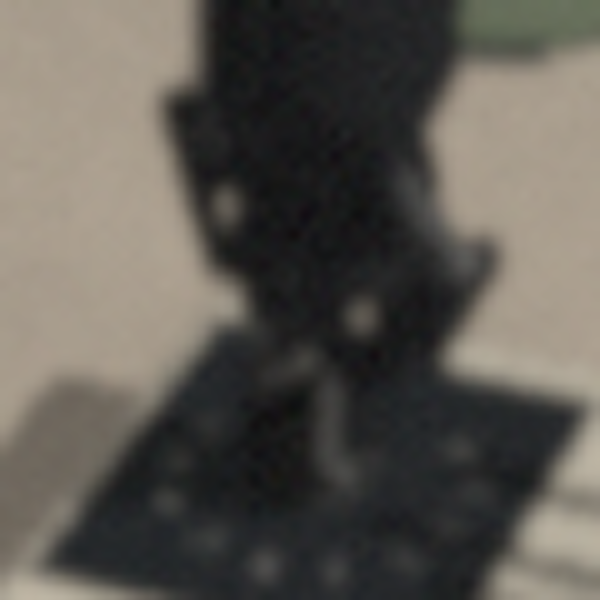

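The knob now covers the shaft (zoomed (315,470)). TCP z is 0.0705 against 0.0708 expected, with a steady 21 N on the stop. Handing in.

```bash
python3 -c "
from workcell import bot
print(bot.job_done()); o=bot.observe(); print(o['clock'],o['position'],o['force'],o['grip_width'])"
```

```text
the job is handed in; nothing more can be done
None
the job is handed in; nothing more can be done
```

The knob is on the D-shaft and pressed down to the stop, with the gripper still holding it. The job was handed in at about 10.3 s and gave no verdict. I picked up the smallest of the three knob-like blocks.

**Insertion:** On the first push the knob caught on the shaft's bevel. I raised it 1 mm and shifted it about 2 mm along the nose. The push force then dropped and the knob slid on.

**Last checks:**
- **Depth:** the fingertips ended at z = 0.0705 m. I expected 0.0708 m with the shaft fully pressed.
- **Force:** the upward force built up at about 1 N per mm, like the spring. It then jumped to about 21 N and held there, so the shaft is on its stop.
- **Alignment:** the tool was upright, with almost no twisting moment.
- **Grip:** the fingers were 22.6 mm apart on the knob.

**What disagreed:**
- **Shaft position:** the cameras put the shaft about 3 mm from where the knob finally seated. Some of that may be camera calibration error or the knob sitting off-centre in the fingers.
- **Flat direction:** my picture estimates of the flat ranged from about -24° to -61°. I set the knob at -38°, and its sliding fully home is the only confirmation of that angle.
- **Sideways force:** about 3 N remained at the end.

I did not take a final picture of the rack, bottle and well plate. No move went near them.

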